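# Bleed the guarded vessel, then hold its gate ajar

## Robot

A 7-joint arm with a two-finger parallel gripper is mounted at the origin on the work surface. World frame = base frame: x ahead of the robot, y to its left, z up, the work surface at z = 0. Lengths are in m, angles in degrees, forces in N, time in s.
With the tool pointing down it reaches from about 0.425 to 0.875 m from the base axis. Payload 4.7 kg.
Tool frame: the origin (TCP) lies at the very end of the fingers, on their centre line; the grasp point (between the pads) lies 19 mm behind it; z points along the fingers, y is the line along which they close (so a half turn about z gives the same grasp; the last joint's range is limited). The gripper opens to 87 mm and grips with 3 to 60 N. Pads are 19 mm wide; open, the fingers measure 117 mm over their backs; the gripper's body (75 mm by 190 mm) begins 51 mm behind the grasp point.
Start: joints at [-63.306, 18.392, -4.016, 83.108, 1.295, 78.541, -3.26], TCP at [0.284, 0.585, 0.223] pointing down, gripper open.
Joint ranges: [-163.93, 163.93], [-17.29, 119.83], [-79.2, 71.16], [3.27, 140.29], [-89.18, 269.18], [5.43, 117.66], [-154.24, 154.24]. Speed limits (degrees/s): [147.25, 147.25, 180, 180, 180, 180, 180].

## Interface

Orientations are given as [roll, pitch, yaw] about the fixed x, y, z axes, in that order (R = Rz(yaw) Ry(pitch) Rx(roll)).
In Python, from cell import get_obs, eyes, env gives the robot as it stands.
- The arm moves only by the tool servo_tool, never from a script. Its argument "series" is a list that holds one entry, the list of rows, each a list of 7 numbers: the shift along the tool's x, y, z in units of 300 mm (1.0 is 300 mm), then the turn, a rotation vector about the tool's x, y, z in units of pi rad (1.0 is pi rad), then the opening, from 0 (shut) to 1 (fully open). In form: [[[tx, ty, tz, wx, wy, wz, gripper], ...]]. A call has 1 to 12 rows; each row is the pose to reach, as a shift and turn from the pose commanded when the call began, along the tool's axes at that moment, turning the shorter way round; what a row does not reach only later rows make up. A row lasts 1/12 s, in which the tool goes at most 41.7 mm and 7.16 degrees, less where a joint would pass 70% of its speed; a pose out of reach is approached as far as the arm can. A call with a number of a shift or a turn outside -1 to 1 is refused whole. A call with a gripper value outside its range is refused whole. The fingers move at their own pace and stop on an object; "grip_force" is the grip in N (left out, the last holds). Time passes only in rows, so rows that repeat a pose let the fingers close. It gives the time, the measured TCP pose, the force, the opening and the grip force at its end, in the units of the state.
- get_obs(): the state, without advancing time (a new reading comes with each control period).
- eyes.read_camera(name): name is "side" or "top" or "wrist"; returns a dict with "frame" (400x640x3 uint8, red, green, blue), "depth" (400x640 float32, m along the optical axis (not along the pixel's ray), 0 where there is no reading), "fx", "fy", "cx", "cy" (pixels), "distortion" ([k1, k2, p1, p2, k3] as OpenCV has them; the pictures are not rectified), "origin" and "rotation" of the camera in the world; the wrist camera has in their place "mount" (4x4, takes a point from camera to tool coordinates, whose origin is the TCP and whose axes are the flange's). Camera axes: x right, y down, z forward; pixel columns grow to the right and rows downward; lengths in m; the calibration is good to about 2 mm. A picture is of the moment at which its call begins: read the wrist's pose just before it.
- env.sign_off(): hands the job in; it is judged then, once.
The state is a dict: "time_s": time; "qpos": joint angles; "joint_velocities": joint speeds; "effort": joint torques, N m; "tool_pos": TCP position; "tool_rot": TCP orientation; "force": force on the tool from outside, world axes, zero at the start; "wrist_torque": the same for the moment, N m; "grip_width": finger opening in m; "grasp_force": force on a finger pad.
Only numpy, scipy, OpenCV 4.12 (cv2) and the standard library are available. Lean on these libraries where they do the work, as an engineer would, in place of code of your own. Each camera call takes 0.05 s, during which the arm holds its last target. There are 200 camera calls.

## Task

Bleed the pressure vessel first: turn the bleed valve's lever to half open, 45 degrees between across the pipe and along it, and leave it there. Then free the guard's gate by lifting its sagging barrel bolt over the keeper's bent-up lip while pulling it back, draw the gate about a hand's width open (8 cm at its free edge), and finish while still holding it ajar against its closing spring, leaving everything else on the bench where it stands.

Things in the scene. Friction and masses are not known exactly. Their poses are not given: they have to be found in the camera images.
- guard: Bench guard of clear panels in aluminium frame, 535 mm wide, 160 mm high, open at the top and back, fixed to the bench. Origin on the bench in the plane of its front; x points into the guard, away from the robot, y to the left along its front, z up. Gate on the left half of the front, fixed panel on the right.
- gate_leaf: The gate: aluminium frame 250 mm wide with a clear sheet, 18 mm thick, top edge 160 mm above the bench. Origin on the hinge axis at bench height, at guard (0, 240, 0) mm; its +y axis points along the gate from the free stile to the hinge, z up. It carries the bolt on its top edge; about 1.2 kg in all, borne by the hinge.
- gate_swing (a joint): Gate angle, rad: 0 shut, grows as the free edge comes towards the robot (clockwise from above), stop at 1.2. A spring hinge shuts it: closing moment 0.3 N m at 0, 0.5 N m at 0.35 rad. With the bolt home it has some 0.03 rad of play. 8 cm at the free edge is 0.31 rad.
- gate_hinge (a point): Hinge axis of the gate at the height of the gate's top edge (160 mm).
- gate_stile (a point): Middle of the top edge of the gate's free stile, 247 mm from the hinge axis (160 mm above the bench).
- bolt_slide (a joint): How far the bolt is drawn back along the gate's top edge towards the hinge (gate +y), m: 0 to 0.004 at the start, stop at 0.055. Friction 1.5 N; stays where left. Sagging, it is stopped by the lip after about 8 mm; from 0.028 on the nose is clear of the keeper and the gate is free.
- bolt_lift (a joint): How far the bolt is raised in its tall worn staples, m: 0 sagging, stop at 0.020. It falls back by its own weight (0.2 to 0.35 kg). The nose passes over the lip when raised 0.010 or more.
- bolt_knob (a point): Grip point on the bolt's upright knob: a steel pin 14 mm thick with a 22 mm head. On the pin's axis, 244 mm above the bench when sagging, 18 mm below the head; the pin is bare 53 mm below it. Staples on the gate's top, 31 mm to its right and 95 mm to its left, reach 218 mm above the bench. In the gate's mid plane, 180 mm from the hinge axis when home; it moves with bolt and gate.
- keeper_lip (a point): Top of the keeper's bent-up lip, 176 mm above the bench. The keeper is an open-topped steel channel, 38 mm wide, 40 mm long, on the gate post right of the gate; its walls, 206 mm high, stop the bolt's nose from swinging out. The nose, a 16 x 12 x 25 mm block hanging 20 mm below the rod's axis, sits behind the lip.
- valve_lever (a joint): Angle of the bleed valve's lever, rad: 0 shut (across the pipe, pointing to guard -y, right), pi/2 fully open (along the pipe, pointing to guard -x, towards the robot); pi/4 half open. Opens clockwise seen from above. Friction 0.2 N m, stays where left. Starts between 0 and 0.4.
- lever_grip (a point): Point to grip on the valve lever, 62 mm from the stem, 134 mm above the bench: a straight grey sleeve 12 mm wide, 18 mm high, 62 mm long (28 to 90 mm from the stem), centred on this height. The pipe and valve body under it are no higher than 98 mm.
- valve_stem (a point): Axis of the valve's stem at the lever's height, 134 mm above the bench. Brass ball valve on a foot in front of the guard's right panel, fixed; its pipe runs along the guard's x.
- beaker: Glass beaker, 68 mm wide, 90 mm high, standing inside the guard behind the gate; a bystander, leave it alone. Origin at the centre of its underside.
- spanner: Steel spanner lying on the bench before the guard; a bystander, leave it alone. Origin at the centre of its underside.
- driver: Screwdriver lying on the bench before the gate's hinge side; a bystander, leave it alone. Origin at the centre of its underside.
- reagent_jar: White jar, 60 mm wide, 90 mm high, right of the valve; a bystander, leave it alone. Origin at the centre of its underside.
- amber_bottle: Amber bottle, 64 mm wide, 130 mm high, at the left; a bystander, leave it alone. Origin at the centre of its underside.
- tube_rack: Blue rack of capped tubes, 70 x 200 x 92 mm, at the right; a bystander, leave it alone. Origin at the centre of its underside.
- carton: Cardboard carton 90 x 130 x 60 mm, at the left; a bystander, leave it alone. Origin at the centre of its underside.

How it is judged (in metres and radians):
On the way, in this order (a step that is already met when the one before it is completed fails the run):
1. the bleed valve's lever is set half open (45 degrees, within 8) (value of joint valve_lever between 0.645 and 0.925 rad), for 0.3 s.
2. the bolt is drawn back clear of the keeper (28 mm or more) (value of joint bolt_slide above 0.028 m), for 0.1 s.
3. the gate is drawn open by the gripper (value of joint gate_swing above 0.2 rad and contact force between the fingers and gate_leaf above 0.5 N), for 0.1 s.
At the end, for the whole second after the job is handed in: The gripper's fingers still hold the gate or its bolt (contact over 1 N), the gate stands still and 0.20 to 0.48 rad open (5 to 12 cm at its free edge), the bolt is drawn back at least 25 mm, and the valve's lever is within 8 degrees of half open (all of step 1 and value of joint bolt_slide above 0.025 m and value of joint gate_swing between 0.2 and 0.48 rad and velocity of joint gate_swing between -0.1 and 0.1 rad/s and contact force between the fingers and gate_leaf above 1 N); the arm keeps its last pose, push and grip.
It fails at once if a loose thing on the bench is disturbed (moved over 3 cm) (distance of any of beaker, spanner, driver, reagent_jar, amber_bottle, tube_rack, carton from where it was at the start of the episode above 0.03 m).
It also fails if it takes over 48 s, if anything falls off the work surface, if the arm or the gripper's body presses on something with over 40 N, if the wrist force passes 120 N, or if a joint passes its speed limit or range.

## Working session

There is one attempt and no reset: what is moved stays moved. The work goes in short steps, Python scripts to look and compute and a tool call to move; the robot and the scene stay as the last step left them, time stands still between calls to the robot, and variables do not carry over. Pictures are saved under pics/ and viewed, at most 10 in all, crops included, and the job is handed in when it is done.

Besides the shell and the picture viewer there is one more tool, called after ">>>" in YAML: its name, and indented under it one key for each argument. servo_tool: Moves the arm, as the interface text tells. Shifts and turns lie within -1 to 1; 1 stands for 300 mm of shift or pi rad of turn. Its arguments: {"type":"object","properties":{"series":{"type":"array"},"grip_force":{"type":"number"}},"required":["series"]}

```bash
ls; mkdir -p pics; cat > h.py <<'E'
import numpy as np, cv2
from cell import get_obs, eyes, env
from scipy.spatial.transform import Rotation as R
def look(n):
    o=get_obs(); c=eyes.read_camera(n)
    if n=="wrist":
        T=np.eye(4);T[:3,:3]=R.from_euler('xyz',o['tool_rot'],degrees=True).as_matrix();T[:3,3]=o['tool_pos']
        M=T@np.array(c['mount']); c['origin']=M[:3,3]; c['rotation']=M[:3,:3]
    return c
def ray(c,u,v):
    K=np.array([[c['fx'],0,c['cx']],[0,c['fy'],c['cy']],[0,0,1]])
    p=cv2.undistortPoints(np.array([[[u,v]]],float),K,np.array(c['distortion'],float))[0,0]
    return np.array(c['origin']),np.array(c['rotation'])@np.array([p[0],p[1],1.])
def atz(c,u,v,z):
    o,d=ray(c,u,v); return o+d*(z-o[2])/d[2]
def atd(c,u,v):
    o,d=ray(c,u,v); return o+d*float(c['depth'][int(v),int(u)])
def tri(*rs):
    A=0;b=0
    for o,d in rs:
        d=d/np.linalg.norm(d);P=np.eye(3)-np.outer(d,d);A=A+P;b=b+P@o
    return np.linalg.solve(A,b)
E
python3 - <<'E'
from h import *
import pickle
print(get_obs())
for n in ("side","top"):
    c=look(n); pickle.dump(c,open(n+'.pkl','wb')); cv2.imwrite(f'pics/{n}0.png',c['frame'][:,:,::-1]); print(n,c['origin'],np.round(c['rotation'],3).tolist(),c['fx'])
E
```

```text
pics
{'time_s': 0.0, 'qpos': array([-63.3050146 ,  18.43811049,  -4.01192652,  83.173742  ,
         1.29514372,  78.54261502,  -3.2606797 ]), 'joint_velocities': array([-0.03707788,  0.18126315,  0.04103697,  0.00064724,  0.07043217,
       -0.01477739,  0.03923197]), 'effort': array([-9.25181621e-05, -4.91290355e+01, -4.03938163e-01, -3.12535357e+01,
       -6.38991455e-02,  4.35043126e-02,  1.61485837e-04]), 'tool_pos': array([0.28362978, 0.58423668, 0.22148197]), 'tool_rot': array([-1.79890769e+02,  7.10188717e-03,  1.54110673e+02]), 'force': array([0.91257576, 0.18275526, 0.30397923]), 'wrist_torque': array([-0.00578418, -0.00643621, -0.01598043]), 'grasp_force': 0.0, 'grip_width': 0.08675200434567312}
side [0.39321627 0.91904703 1.22784658] [-138.793, 0.418, -173.781] 482.0345986278885
top [2.79252743e-01 2.35001145e-04 1.60770764e+00] [-169.744, 1.133, -91.127] 479.8929470322449
```

```bash
sed -i 's/^    return c$/    else: c["rotation"]=R.from_euler("xyz",c["rotation"],degrees=True).as_matrix()\n    return c/' h.py; python3 - <<'E'
from h import *
import pickle
for n in ("side","top"):
    c=look(n); pickle.dump(c,open(n+'.pkl','wb'))
E
```

```text
(no output)
```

View pics/side0.png

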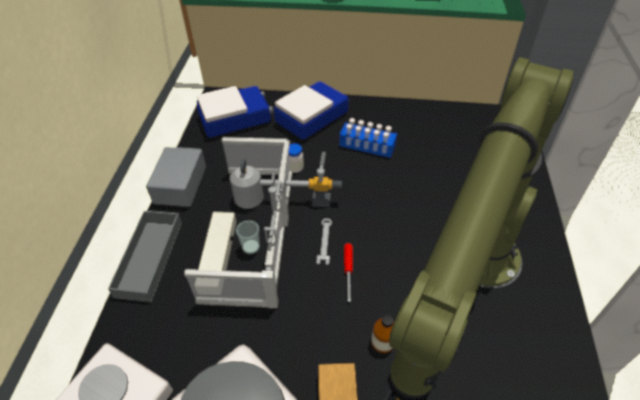

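View pics/top0.png

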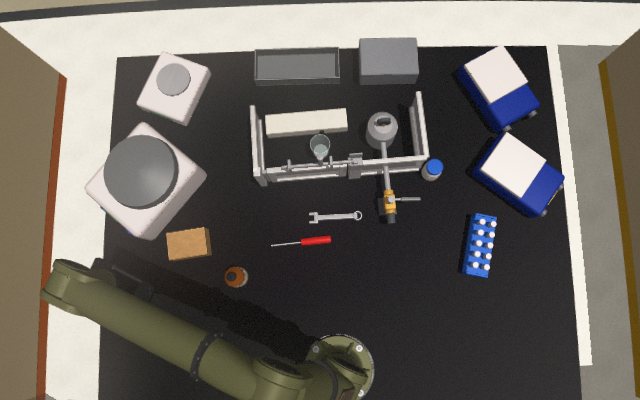

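Side view: guard at (280,220), valve at (320,185), spanner (325,240), driver (348,270). Top view: gate front along (262–360,172), valve stem about (390,198), lever to (420,199), pointing right. I'll enlarge both.

```bash
python3 - <<'E'
from h import *
a=cv2.imread('pics/top0.png')[125:225,245:445]; b=cv2.imread('pics/side0.png')[135:285,225:345]
cv2.imwrite('pics/top1.png',cv2.resize(a,None,fx=4,fy=4,interpolation=cv2.INTER_CUBIC))
cv2.imwrite('pics/side1.png',cv2.resize(b,None,fx=4,fy=4,interpolation=cv2.INTER_CUBIC))
E
```

```text
(no output)
```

View pics/top1.png

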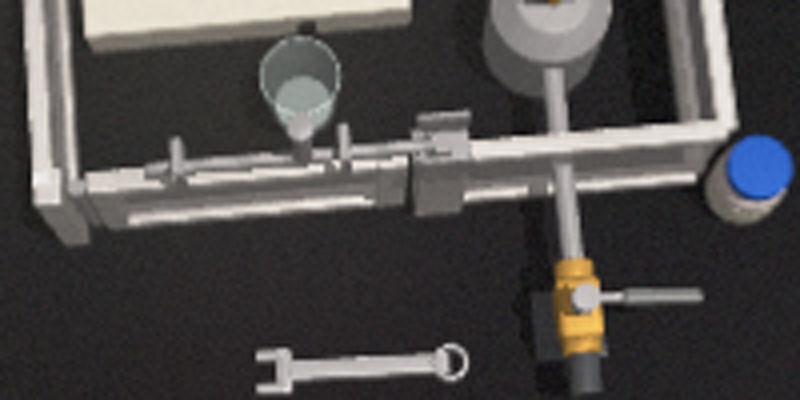

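View pics/side1.png

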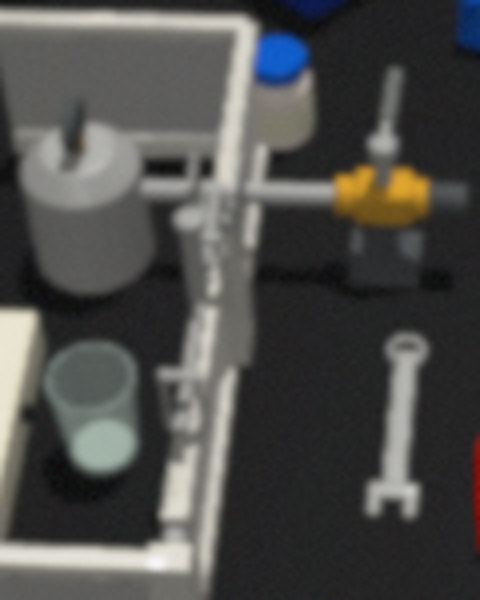

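Top crop: knob head (299,124), stem knob (585,296), sleeve (625,297)→(702,294). Side crop: knob head (187,218), stem knob (383,143), lever end (396,68). Gate top edge: hinge end top(85,182), free end top(405,158).

```bash
python3 - <<'E'
from h import *
import pickle
s=pickle.load(open('side.pkl','rb'));t=pickle.load(open('top.pkl','rb'))
T=lambda x,y:(245+x/4,125+y/4)
S=lambda x,y:(225+x/4,135+y/4)
for n,a,b in (('head',(299,124),(187,218)),('stem',(585,296),(383,143)),('tip',(702,294),(396,68))):
    a=T(*a);b=S(*b); print(n,tri(ray(t,*a),ray(s,*b)),atd(t,*a),atd(s,*b))
for n,p,z in (('head',(299,124),.266),('sleeve0',(625,297),.143),('sleeve1',(702,294),.143),('stem',(585,296),.15),('guardR',(735,125),.16),('fixedL',(470,147),.16),('hingecorner',(40,180),.16),('gateL',(85,182),.16),('gateR',(405,158),.16),('gateRfront',(405,165),.16)):
    print(n,atz(t,*T(*p),z), atd(t,*T(*p)))
E
```

```text
head [0.63944094 0.03639463 0.26748042] [0.63724006 0.03623206 0.27359766] [0.63844868 0.04180473 0.27351265]
stem [ 0.53067189 -0.1797453   0.13858586] [ 0.52966118 -0.17922647  0.14264069] [ 0.53079427 -0.17827756  0.1401107 ]
tip [ 0.53025779 -0.27115859  0.13694685] [ 0.52969288 -0.27072039  0.1392468 ] [ 0.529713   -0.26498784  0.14264023]
head [0.63927877 0.03643707 0.266     ] [0.63724006 0.03623206 0.27359766]
sleeve0 [ 0.52809254 -0.21013923  0.143     ] [ 0.52822735 -0.2102532   0.14220651]
sleeve1 [ 0.52905278 -0.27002786  0.143     ] [ 0.52969288 -0.27072039  0.1392468 ]
stem [ 0.52840333 -0.178325    0.15      ] [ 0.52966118 -0.17922647  0.14264069]
guardR [ 0.65901414 -0.30021904  0.16      ] [ 0.65881965 -0.30006517  0.1607414 ]
fixedL [ 0.646044  -0.0931093  0.16     ] [ 0.64829222 -0.09368145  0.15112639]
hingecorner [0.62801459 0.2417054  0.16      ] [0.62730225 0.2412122  0.16295691]
gateL [0.62550989 0.20647962 0.16      ] [0.6264449  0.20703655 0.15609068]
gateR [ 0.63846182 -0.0424395   0.16      ] [ 0.63862996 -0.04245947  0.15932235]
gateRfront [ 0.63288156 -0.04228402  0.16      ] [ 0.63337706 -0.0423436   0.15797147]
```

```bash
cat >> h.py <<'E'
def rows(*ps):
    """world waypoints (x,y,z,yaw) -> servo numbers from present measured pose"""
    o=get_obs(); R0=R.from_euler('xyz',o['tool_rot'],degrees=True)
    print('pos',np.round(o['tool_pos'],4),'rot',np.round(o['tool_rot'],2),'t',round(o['time_s'],2),'F',np.round(o['force'],1),'w',round(o['grip_width'],4))
    for x,y,z,w in ps:
        d=R0.inv().apply(np.array([x,y,z])-o['tool_pos'])/.3
        r=(R0.inv()*R.from_euler('xyz',[180,0,w],degrees=True)).as_rotvec()/np.pi
        print(np.round(d,3).tolist(),np.round(r,3).tolist())
E
python3 - <<'E'
from h import *
rows((.45,.25,.36,120),(.52,-.1,.34,95),(.53,-.242,.24,90))
E
```

```text
pos [0.2837 0.5845 0.2219] rot [-179.93    0.    154.12] t 0.2 F [ 0.2 -0.2 -0.4] w 0.0871
[-0.986, -0.762, -0.459] [-0.0, 0.0, 0.19]
[-1.705, -1.709, -0.392] [-0.0, 0.0, 0.328]
[-1.941, -2.12, -0.058] [-0.0, 0.0, 0.356]
```

>>> servo_tool:
  series:
    - [[0,0,-0.3,0,0,0,1],[-0.25,-0.2,-0.45,0,0,0.05,1],[-0.98,-0.76,-0.46,0,0,0.19,1],[-0.98,-0.76,-0.46,0,0,0.19,1],[-0.98,-0.76,-0.46,0,0,0.19,1],[-0.98,-0.76,-0.46,0,0,0.19,1],[-0.98,-0.76,-0.46,0,0,0.19,1],[-0.98,-0.76,-0.46,0,0,0.19,1],[-0.98,-0.76,-0.46,0,0,0.19,1],[-0.98,-0.76,-0.46,0,0,0.19,1],[-0.98,-0.76,-0.46,0,0,0.19,1],[-0.98,-0.76,-0.46,0,0,0.19,1]]

```text
time_s: 1.2
tool_pos: [0.4517, 0.2459, 0.3621]
tool_rot: [179.8, 0.1, 119.4]
force: [0.5, -0.9, 0.2]
grip_width: 0.0869
grasp_force: 0.0
```

```bash
python3 - <<'E'
from h import *
rows((.52,0,.35,100),(.53,-.242,.30,90))
E
```

```text
pos [0.4517 0.2459 0.3621] rot [1.7985e+02 7.0000e-02 1.1937e+02] t 1.2 F [ 0.5 -0.9  0.2] w 0.0869
[-0.826, -0.204, 0.041] [0.001, 0.0, 0.108]
[-1.545, -0.571, 0.207] [0.001, 0.0, 0.163]
```

>>> servo_tool:
  series:
    - [[-0.83,-0.2,0.04,0,0,0.108,1],[-0.83,-0.2,0.04,0,0,0.108,1],[-0.83,-0.2,0.04,0,0,0.108,1],[-0.83,-0.2,0.04,0,0,0.108,1],[-0.83,-0.2,0.04,0,0,0.108,1],[-0.83,-0.2,0.04,0,0,0.108,1],[-0.83,-0.2,0.04,0,0,0.108,1],[-0.83,-0.2,0.04,0,0,0.108,1]]

```text
time_s: 1.87
tool_pos: [0.5211, 0.0027, 0.3482]
tool_rot: [-180.0, 0.0, 100.1]
force: [0.2, 0.4, -0.8]
grip_width: 0.0867
grasp_force: 0.0
```

```bash
python3 - <<'E'
from h import *
c=look('wrist');cv2.imwrite('pics/w1.png',c['frame'][:,:,::-1])
import pickle;pickle.dump(c,open('w1.pkl','wb'))
rows((.53,-.242,.23,90))
E
```

```text
pos [0.5209 0.0058 0.3482] rot [-1.7997e+02 -5.0000e-02  1.0039e+02] t 1.92 F [0.2 0.8 0.1] w 0.0872
[-0.818, -0.119, 0.393] [-0.0, -0.0, 0.058]
```

View pics/w1.png

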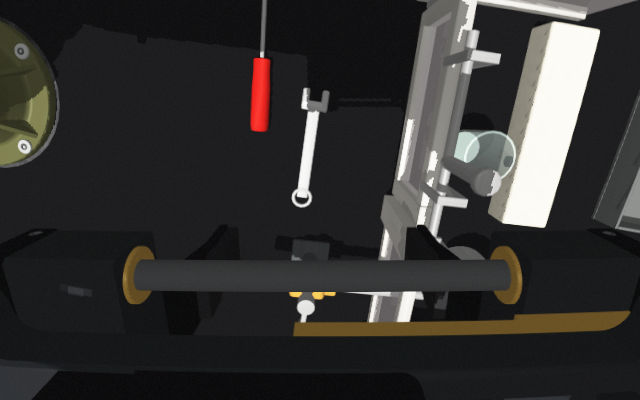

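Wrist view: knob head centre (487,182), stem cap (306,307), gate with staples at right; spanner (308,150).

```bash
python3 - <<'E'
from h import *
import pickle
s=pickle.load(open('side.pkl','rb'));t=pickle.load(open('top.pkl','rb'));w=pickle.load(open('w1.pkl','rb'))
print(tri(ray(t,319.75,156),ray(s,271.75,189.5),ray(w,487,182)),tri(ray(t,319.75,156),ray(w,487,182)),atz(w,487,182,.266),atd(w,487,182))
print(tri(ray(t,391.25,199),ray(w,306,307)),atd(w,306,307), atz(w,306,307,.142))
E
```

```text
[0.63957586 0.03761947 0.26909808] [0.63902137 0.03766288 0.27048965] [0.64248784 0.03827281 0.266     ] [0.63884113 0.03929954 0.27269807]
[ 0.53228457 -0.18024742  0.13705086] [ 0.53352997 -0.17677061  0.14287055] [ 0.53358833 -0.17736731  0.142     ]
```

>>> servo_tool:
  series:
    - [[-0.4,-0.06,0.1,0,0,0.058,1],[-0.82,-0.12,0.3,0,0,0.058,1],[-0.82,-0.12,0.3,0,0,0.058,1],[-0.82,-0.12,0.3,0,0,0.058,1],[-0.82,-0.12,0.39,0,0,0.058,1],[-0.82,-0.12,0.39,0,0,0.058,1],[-0.82,-0.12,0.39,0,0,0.058,1],[-0.82,-0.12,0.39,0,0,0.058,1],[-0.82,-0.12,0.39,0,0,0.058,1],[-0.82,-0.12,0.39,0,0,0.058,1]]

```text
time_s: 2.75
tool_pos: [0.5317, -0.2395, 0.2316]
tool_rot: [180.0, -0.1, 90.3]
force: [0.3, 0.7, 0.2]
grip_width: 0.0874
grasp_force: 0.0
```

```bash
python3 - <<'E'
from h import *
rows((.53,-.242,.115,89.7))
E
```

```text
pos [ 0.5317 -0.2395  0.2316] rot [ 1.7998e+02 -1.0000e-01  9.0270e+01] t 2.75 F [0.3 0.7 0.2] w 0.0874
[-0.009, -0.006, 0.389] [0.0, -0.001, 0.003]
```

>>> servo_tool:
  series:
    - [[-0.01,-0.005,0.13,0,0,0,1],[-0.01,-0.005,0.26,0,0,0,1],[-0.01,-0.005,0.39,0,0,0,1],[-0.01,-0.005,0.39,0,0,0,1],[-0.01,-0.005,0.39,0,0,0,0.3],[-0.01,-0.005,0.39,0,0,0,0.1],[-0.01,-0.005,0.39,0,0,0,0],[-0.01,-0.005,0.39,0,0,0,0],[-0.01,-0.005,0.39,0,0,0,0],[-0.01,-0.005,0.39,0,0,0,0],[-0.01,-0.005,0.39,0,0,0,0],[-0.01,-0.005,0.39,0,0,0,0]]
  grip_force: 20

```text
time_s: 3.75
tool_pos: [0.5289, -0.246, 0.1149]
tool_rot: [180.0, -0.0, 90.0]
force: [0.1, 0.2, 0.1]
grip_width: 0.0418
grasp_force: 0.0
```

```bash
python3 - <<'E'
from h import *
o=get_obs();print(o['grasp_force'],o['wrist_torque'])
S=np.array([.531,-.1795]);r=.0615
for a in (12,24,36,42):
    w=np.radians(-90.3-a); rows((S[0]+r*np.cos(w),S[1]+r*np.sin(w),.115,89.7-a))
E
```

```text
0.0 [-0.10294953  0.07381938 -0.03493321]
pos [ 0.5289 -0.246   0.1149] rot [179.97  -0.    90.03] t 3.75 F [0.1 0.2 0.1] w 0.0418
[0.021, -0.037, -0.0] [0.0, -0.0, 0.069]
pos [ 0.5289 -0.246   0.1149] rot [179.97  -0.    90.03] t 3.75 F [0.1 0.2 0.1] w 0.0418
[0.035, -0.077, -0.0] [0.0, -0.0, 0.135]
pos [ 0.5289 -0.246   0.1149] rot [179.97  -0.    90.03] t 3.75 F [0.1 0.2 0.1] w 0.0418
[0.056, -0.114, -0.001] [0.0, -0.0, 0.202]
pos [ 0.5289 -0.246   0.1149] rot [179.97  -0.    90.03] t 3.75 F [0.1 0.2 0.1] w 0.0418
[0.07, -0.131, -0.001] [0.0, -0.0, 0.235]
```

Fingers are slow (~75 mm/s); finish closing.

>>> servo_tool:
  series:
    - [[0,0,0,0,0,0,0],[0,0,0,0,0,0,0],[0,0,0,0,0,0,0],[0,0,0,0,0,0,0],[0,0,0,0,0,0,0],[0,0,0,0,0,0,0],[0,0,0,0,0,0,0],[0,0,0,0,0,0,0],[0,0,0,0,0,0,0]]

```text
time_s: 4.5
tool_pos: [0.5299, -0.246, 0.1146]
tool_rot: [179.9, 0.0, 90.0]
force: [5.0, -1.7, -4.4]
grip_width: 0.0118
grasp_force: 20.0
```

```bash
python3 - <<'E'
from h import *
o=get_obs();print(o['grasp_force'],o['wrist_torque'])
c=look('wrist')
rows((0.5289,-.246,.115,90))
E
```

```text
20.022943345228086 [-0.37098331 -1.04473205 -0.24795191]
pos [ 0.5299 -0.246   0.1146] rot [1.7987e+02 4.0000e-02 9.0020e+01] t 4.55 F [ 5.2 -1.3 -4.1] w 0.0119
[0.0, -0.003, -0.001] [0.001, 0.0, 0.0]
```

```bash
python3 - <<'E'
from h import *
S=np.array([.531,-.1795]);r=.0665
for a in (5,10,15,20,25,30,35,41):
    w=np.radians(-90.6-a); rows((S[0]+r*np.cos(w),S[1]+r*np.sin(w),.1146,90-a))
E
```

```text
pos [ 0.5299 -0.246   0.1146] rot [1.7987e+02 4.0000e-02 9.0020e+01] t 4.55 F [ 5.2 -1.3 -4.1] w 0.0119
[0.001, -0.018, -0.0] [0.001, 0.0, 0.028]
pos [ 0.5299 -0.246   0.1146] rot [1.7987e+02 4.0000e-02 9.0020e+01] t 4.55 F [ 5.2 -1.3 -4.1] w 0.0119
[0.004, -0.037, -0.0] [0.001, 0.0, 0.056]
pos [ 0.5299 -0.246   0.1146] rot [1.7987e+02 4.0000e-02 9.0020e+01] t 4.55 F [ 5.2 -1.3 -4.1] w 0.0119
[0.008, -0.056, -0.0] [0.001, 0.0, 0.083]
pos [ 0.5299 -0.246   0.1146] rot [1.7987e+02 4.0000e-02 9.0020e+01] t 4.55 F [ 5.2 -1.3 -4.1] w 0.0119
[0.014, -0.074, -0.0] [0.001, 0.0, 0.111]
pos [ 0.5299 -0.246   0.1146] rot [1.7987e+02 4.0000e-02 9.0020e+01] t 4.55 F [ 5.2 -1.3 -4.1] w 0.0119
[0.022, -0.092, -0.0] [0.001, 0.0, 0.139]
pos [ 0.5299 -0.246   0.1146] rot [1.7987e+02 4.0000e-02 9.0020e+01] t 4.55 F [ 5.2 -1.3 -4.1] w 0.0119
[0.031, -0.109, -0.0] [0.001, 0.0, 0.167]
pos [ 0.5299 -0.246   0.1146] rot [1.7987e+02 4.0000e-02 9.0020e+01] t 4.55 F [ 5.2 -1.3 -4.1] w 0.0119
[0.042, -0.125, -0.0] [0.001, 0.0, 0.195]
pos [ 0.5299 -0.246   0.1146] rot [1.7987e+02 4.0000e-02 9.0020e+01] t 4.55 F [ 5.2 -1.3 -4.1] w 0.0119
[0.056, -0.143, -0.0] [0.001, -0.0, 0.228]
```

>>> servo_tool:
  series:
    - [[0.001,-0.018,0,0,0,0.028,0],[0.004,-0.037,0,0,0,0.056,0],[0.008,-0.056,0,0,0,0.083,0],[0.014,-0.074,0,0,0,0.111,0],[0.022,-0.092,0,0,0,0.139,0],[0.031,-0.109,0,0,0,0.167,0],[0.042,-0.125,0,0,0,0.195,0],[0.056,-0.143,0,0,0,0.228,0],[0.056,-0.143,0,0,0,0.228,0],[0.056,-0.143,0,0,0,0.228,0],[0.056,-0.143,0,0,0,0.228,0],[0.056,-0.143,0,0,0,0.228,0]]

```text
time_s: 5.55
tool_pos: [0.4863, -0.2282, 0.1145]
tool_rot: [-180.0, -0.1, 49.1]
force: [3.7, 3.5, -2.1]
grip_width: 0.012
grasp_force: 20.0
```

```bash
python3 - <<'E'
from h import *
o=get_obs();p=o['tool_pos']-[.531,-.1795,0];print(o['grasp_force'],o['wrist_torque'],np.degrees(np.arctan2(p[1],p[0])),np.hypot(p[0],p[1]))
rows((0.5289,-.246,.115,90))
E
```

```text
19.958321945741773 [ 0.64977643 -0.68713272 -0.23261584] -132.53263802393437 0.06610897527339663
pos [ 0.4863 -0.2282  0.1145] rot [-1.7996e+02 -7.0000e-02  4.9100e+01] t 5.55 F [ 3.7  3.5 -2.1] w 0.012
[0.048, 0.146, -0.002] [-0.0, -0.0, -0.227]
```

>>> servo_tool:
  series:
    - [[0,0,0,0,0,0,0.5],[0,0,0,0,0,0,0.5],[0,0,0,0,0,0,0.5],[0,0,0,0,0,0,0.5],[0,0,0,0,0,0,0.5],[0,0,-0.1,0,0,0,1],[0,0,-0.23,0,0,0,1],[0,0,-0.36,0,0,0,1],[0,0,-0.5,0,0,0,1],[-0.2,0.2,-0.8,0,0,-0.1,1],[0,0.3,-0.8,0,0,-0.1,1],[0,0.3,-0.8,0,0,-0.1,1]]

```text
time_s: 6.55
tool_pos: [0.5448, -0.2855, 0.3496]
tool_rot: [179.8, -0.1, 67.3]
force: [0.3, -0.2, 0.8]
grip_width: 0.0817
grasp_force: 0.0
```

```bash
python3 - <<'E'
from h import *
import pickle
c=look('top');a=c['frame'][125:225,245:445,::-1]
s=look('side');b=s['frame'][140:200,260:360,::-1]
pickle.dump(c,open('top2.pkl','wb'));pickle.dump(s,open('side2.pkl','wb'))
A=cv2.resize(np.ascontiguousarray(a[40:,60:]),None,fx=5,fy=5,interpolation=cv2.INTER_CUBIC)
B=cv2.resize(np.ascontiguousarray(b),None,fx=5,fy=5,interpolation=cv2.INTER_CUBIC)
o=np.zeros((600,700,3),np.uint8);o[:300,:700]=A[:300,:700];o[300:,:500]=B;cv2.imwrite('pics/lev.png',o)
rows((.5,-.0,.36,75))
E
```

```text
pos [ 0.5503 -0.2857  0.3487] rot [179.68   0.3   67.18] t 6.65 F [-0.1 -0.3 -1.1] w 0.085
[0.813, -0.524, -0.045] [0.002, 0.002, -0.043]
```

View pics/lev.png

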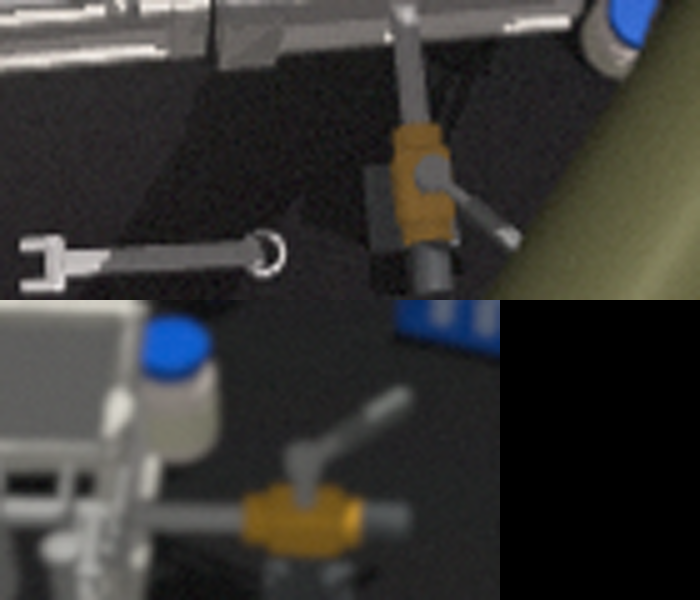

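Lever now diagonal: tip at top (408.4,213.0), side (340,159); stem top (391.4,199.4).

```bash
python3 - <<'E'
from h import *
import pickle
t=pickle.load(open('top2.pkl','rb'));s=pickle.load(open('side2.pkl','rb'))
a=tri(ray(t,391.4,199.4),ray(s,321,172));b=tri(ray(t,408.4,213),ray(s,340,159))
c=atz(t,391.4,199.4,.142);d=atz(t,408.4,213,.140)
for p,q in ((a,b),(c,d)): e=q-p;print(p,q,np.degrees(np.arctan2(e[1],e[0])),np.hypot(e[0],e[1]))
T=lambda x,y:(245+x/4,125+y/4)
p=atz(t,*T(735,125),.16);q=atz(t,*T(40,180),.16);e=q-p;print(np.degrees(np.arctan2(-e[0],e[1])))
K=(.639,.0375)
rows((*K,.33,93.2))
E
```

```text
[ 0.53030929 -0.18096591  0.13185598] [ 0.47830425 -0.22837077  0.15143699] -137.64946797581442 0.07036863688415888
[ 0.52850339 -0.17971479  0.142     ] [ 0.48504263 -0.23065491  0.14      ] -130.46993832377822 0.06696068408340797
3.2739063946120566
pos [ 0.5503 -0.2857  0.3487] rot [179.68   0.3   67.18] t 6.65 F [-0.1 -0.3 -1.1] w 0.085
[1.108, -0.146, 0.056] [0.001, 0.002, -0.145]
```

>>> servo_tool:
  series:
    - [[0.3,-0.05,0,0,0,-0.04,1],[0.6,-0.1,0,0,0,-0.08,1],[0.9,-0.14,0,0,0,-0.12,1],[1.0,-0.14,0.02,0,0,-0.145,1],[1.0,-0.14,0.02,0,0,-0.145,1],[1.0,-0.14,0.02,0,0,-0.145,1],[1.0,-0.14,0.02,0,0,-0.145,1],[1.0,-0.14,0.02,0,0,-0.145,1],[1.0,-0.14,0.02,0,0,-0.145,1],[1.0,-0.14,0.02,0,0,-0.145,1],[1.0,-0.14,0.02,0,0,-0.145,1]]

```text
time_s: 7.57
tool_pos: [0.6232, 0.0062, 0.3406]
tool_rot: [-180.0, 0.1, 92.9]
force: [-0.0, 0.3, 1.1]
grip_width: 0.0873
grasp_force: 0.0
```

```bash
python3 - <<'E'
from h import *
rows((.639,.0375,.33,93.2),(.639,.0375,.226,93.2))
E
```

```text
pos [0.6232 0.0062 0.3406] rot [-1.7998e+02  7.0000e-02  9.2930e+01] t 7.57 F [-0.   0.3  1.1] w 0.0873
[0.102, 0.058, 0.035] [-0.0, 0.0, -0.002]
[0.102, 0.058, 0.382] [-0.0, 0.0, -0.002]
```

>>> servo_tool:
  series:
    - [[0.1,0.058,0.03,0,0,0,1],[0.1,0.058,0.03,0,0,0,1],[0.1,0.058,0.1,0,0,0,1],[0.1,0.058,0.2,0,0,0,1],[0.1,0.058,0.3,0,0,0,1],[0.1,0.058,0.38,0,0,0,1],[0.1,0.058,0.38,0,0,0,1],[0.1,0.058,0.38,0,0,0,1]]

```text
time_s: 8.23
tool_pos: [0.6386, 0.0375, 0.2261]
tool_rot: [-179.9, 0.0, 92.9]
force: [0.7, 0.3, -0.6]
grip_width: 0.0872
grasp_force: 0.0
```

```bash
python3 - <<'E'
from h import *
c=look('wrist');cv2.imwrite('pics/w2.png',c['frame'][:,:,::-1])
rows((.639,.0375,.226,93.2))
E
```

```text
pos [0.6398 0.0378 0.2279] rot [1.7993e+02 1.0000e-02 9.2960e+01] t 8.28 F [ 0.6  0.5 -0. ] w 0.0872
[-0.001, -0.003, 0.006] [0.0, 0.0, -0.001]
```

View pics/w2.png

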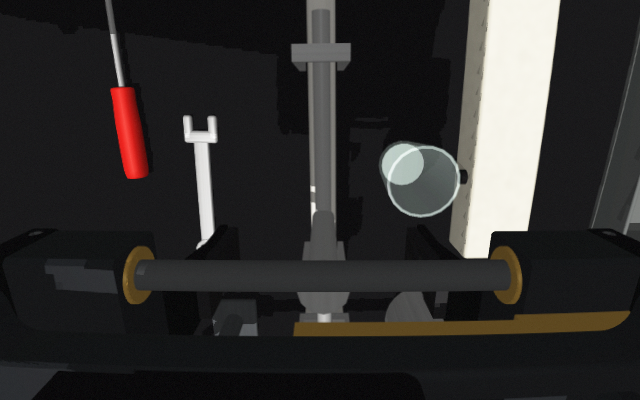

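Knob (323,235) lies centred between the fingers; close.

>>> servo_tool:
  series:
    - [[0,0,0,0,0,0,0.3],[0,0,0,0,0,0,0.1],[0,0,0,0,0,0,0],[0,0,0,0,0,0,0],[0,0,0,0,0,0,0],[0,0,0,0,0,0,0],[0,0,0,0,0,0,0],[0,0,0,0,0,0,0],[0,0,0,0,0,0,0],[0,0,0,0,0,0,0],[0,0,0,0,0,0,0],[0,0,0,0,0,0,0]]
  grip_force: 35

```text
time_s: 9.28
tool_pos: [0.6391, 0.0395, 0.2264]
tool_rot: [-179.9, -0.0, 93.1]
force: [-1.3, 0.2, -0.3]
grip_width: 0.0207
grasp_force: 35.0
```

>>> servo_tool:
  series:
    - [[0,0,0,0,0,0,0],[0,0,0,0,0,0,0],[0,0,0,0,0,0,0],[0,0,0,0,0,0,0],[0,0,0,0,0,0,0],[0,0,0,0,0,0,0]]

```text
time_s: 9.78
tool_pos: [0.6393, 0.0395, 0.2264]
tool_rot: [-180.0, -0.0, 93.1]
force: [-3.1, -0.5, 1.0]
grip_width: 0.0204
grasp_force: 35.0
```

Width 20 mm suggests the pads' tops caught the head (22 mm) rather than the 14 mm pin; open, lower 10 mm, regrip.

>>> servo_tool:
  series:
    - [[0,0,0,0,0,0,0.45],[0,0,0,0,0,0,0.45],[0,0,0,0,0,0,0.45],[0,0,0.033,0,0,0,0.45],[0,0,0.033,0,0,0,0.45],[0,0,0.033,0,0,0,0.1],[0,0,0.033,0,0,0,0],[0,0,0.033,0,0,0,0],[0,0,0.033,0,0,0,0],[0,0,0.033,0,0,0,0],[0,0,0.033,0,0,0,0],[0,0,0.033,0,0,0,0]]

```text
time_s: 10.78
tool_pos: [0.6392, 0.0394, 0.2167]
tool_rot: [-180.0, -0.0, 93.1]
force: [-1.3, -0.5, 1.6]
grip_width: 0.0194
grasp_force: 35.0
```

```bash
python3 - <<'E'
from h import *
rows((.639,.0375,.226,93.2))
print(get_obs()['wrist_torque'])
E
```

```text
pos [0.6392 0.0394 0.2167] rot [-1.7997e+02 -1.0000e-02  9.3090e+01] t 10.78 F [-1.3 -0.5  1.6] w 0.0194
[-0.006, -0.001, -0.031] [-0.0, -0.0, -0.001]
[-0.08749422  0.47337325  0.04377366]
```

>>> servo_tool:
  series:
    - [[0,0,-0.015,0,0,0,0],[0,0,-0.03,0,0,0,0],[0,0,-0.045,0,0,0,0],[0,0,-0.05,0,0,0,0],[0,0,-0.05,0,0,0,0],[0,0,-0.05,0,0,0,0]]

```text
time_s: 11.28
tool_pos: [0.6393, 0.0395, 0.2315]
tool_rot: [-180.0, -0.0, 93.1]
force: [-2.6, -0.4, -2.1]
grip_width: 0.0194
grasp_force: 35.0
```

```bash
python3 - <<'E'
from h import *
o=get_obs();print(o['wrist_torque'],o['force'])
s=look('side');t=look('top')
f=lambda c,x,y,w,h:cv2.resize(np.ascontiguousarray(c['frame'][y:y+h,x:x+w,::-1]),None,fx=6,fy=6,interpolation=cv2.INTER_CUBIC)
w=look('wrist');W=cv2.resize(np.ascontiguousarray(w['frame'][140:340,180:460,::-1]),None,fx=1.4,fy=1.4)
W=cv2.convertScaleAbs(W,alpha=1.8,beta=20)
a=f(s,235,150,65,65);b=f(t,290,140,65,32)
O=np.zeros((590,800,3),np.uint8);O[:390,:390]=a;O[:192,400:790]=b;O[200:480,400:792]=W
cv2.imwrite('pics/grip.png',O)
rows((.639,.0375,.226,93.2))
E
```

```text
[-0.10093115  0.45870859 -0.01505937] [-2.58190193 -0.42538238 -2.07369875]
pos [0.6392 0.0395 0.2313] rot [-179.97    0.     93.1 ] t 11.43 F [-3.1 -0.  -2.7] w 0.0193
[-0.006, -0.001, 0.018] [-0.0, 0.0, -0.001]
```

View pics/grip.png

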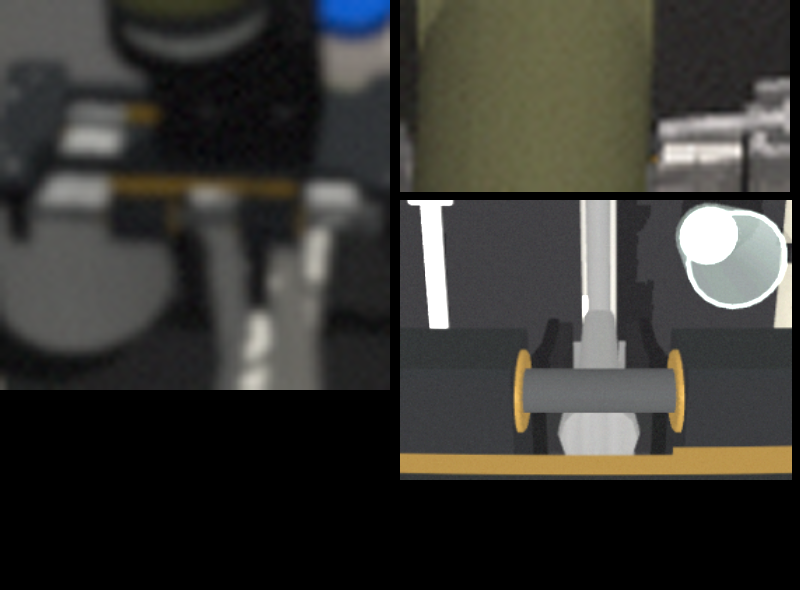

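Bolt lifted (≈4 N more load, grip stable). Draw it back 42 mm along the gate.

>>> servo_tool:
  series:
    - [[0.015,0,0,0,0,0,0],[0.03,0,0,0,0,0,0],[0.045,0,0,0,0,0,0],[0.06,0,0,0,0,0,0],[0.075,0,0,0,0,0,0],[0.09,0,0,0,0,0,0],[0.105,0,0,0,0,0,0],[0.12,0,0,0,0,0,0],[0.14,0,0,0,0,0,0],[0.14,0,0,0,0,0,0],[0.14,0,0,0,0,0,0],[0.14,0,0,0,0,0,0]]

```text
time_s: 12.43
tool_pos: [0.6365, 0.0838, 0.2313]
tool_rot: [-179.9, -0.1, 93.2]
force: [-5.4, 0.8, -2.8]
grip_width: 0.0194
grasp_force: 35.0
```

```bash
python3 - <<'E'
from h import *
o=get_obs();print(o['wrist_torque'],o['force'])
k=o['tool_pos'][:2]; g=np.radians(3.2)
# hinge: 180-? mm along gate from initial knob
H=np.array([.6395,.0390])+.180*np.array([-np.sin(g),np.cos(g)]); print('hinge',H)
v=k-H; print(np.hypot(*v))
for a in (.05,.1,.15,.2,.25,.3,.34):
    q=H+R.from_euler('z',-a).as_matrix()[:2,:2]@v; rows((*q,.2313,93.1-np.degrees(a)))
E
```

```text
[ 0.09289842  1.0351349  -0.00389464] [-5.41763223  0.84338609 -2.81363405]
hinge [0.62945213 0.21871934]
0.13507946134941703
pos [0.6365 0.0838 0.2313] rot [-1.7992e+02 -1.3000e-01  9.3210e+01] t 12.43 F [-5.4  0.8 -2.8] w 0.0194
[0.001, -0.023, 0.0] [-0.0, -0.001, 0.017]
pos [0.6365 0.0838 0.2313] rot [-1.7992e+02 -1.3000e-01  9.3210e+01] t 12.43 F [-5.4  0.8 -2.8] w 0.0194
[0.002, -0.045, 0.0] [-0.0, -0.001, 0.032]
pos [0.6365 0.0838 0.2313] rot [-1.7992e+02 -1.3000e-01  9.3210e+01] t 12.43 F [-5.4  0.8 -2.8] w 0.0194
[0.005, -0.067, 0.0] [-0.001, -0.001, 0.048]
pos [0.6365 0.0838 0.2313] rot [-1.7992e+02 -1.3000e-01  9.3210e+01] t 12.43 F [-5.4  0.8 -2.8] w 0.0194
[0.009, -0.089, 0.0] [-0.001, -0.001, 0.064]
pos [0.6365 0.0838 0.2313] rot [-1.7992e+02 -1.3000e-01  9.3210e+01] t 12.43 F [-5.4  0.8 -2.8] w 0.0194
[0.014, -0.111, 0.0] [-0.001, -0.001, 0.08]
pos [0.6365 0.0838 0.2313] rot [-1.7992e+02 -1.3000e-01  9.3210e+01] t 12.43 F [-5.4  0.8 -2.8] w 0.0194
[0.021, -0.133, 0.0] [-0.001, -0.001, 0.096]
pos [0.6365 0.0838 0.2313] rot [-1.7992e+02 -1.3000e-01  9.3210e+01] t 12.43 F [-5.4  0.8 -2.8] w 0.0194
[0.026, -0.15, 0.0] [-0.001, -0.001, 0.109]
```

>>> servo_tool:
  series:
    - [[0.001,-0.012,0,0,0,0.008,0],[0.001,-0.023,0,0,0,0.016,0],[0.002,-0.034,0,0,0,0.024,0],[0.002,-0.045,0,0,0,0.032,0],[0.004,-0.056,0,0,0,0.04,0],[0.005,-0.067,0,0,0,0.048,0],[0.007,-0.078,0,0,0,0.056,0],[0.009,-0.089,0,0,0,0.064,0],[0.011,-0.1,0,0,0,0.072,0],[0.014,-0.111,0,0,0,0.08,0],[0.017,-0.122,0,0,0,0.088,0],[0.021,-0.133,0,0,0,0.096,0]]

```text
time_s: 13.43
tool_pos: [0.5993, 0.0866, 0.2327]
tool_rot: [179.7, -0.1, 75.8]
force: [2.1, -1.7, -2.9]
grip_width: 0.0192
grasp_force: 35.0
```

>>> servo_tool:
  series:
    - [[0.002,-0.006,0,0,0,0.005,0],[0.002,-0.006,0,0,0,0.005,0],[0.002,-0.006,0,0,0,0.005,0],[0.002,-0.006,0,0,0,0.005,0],[0.002,-0.006,0,0,0,0.005,0],[0.002,-0.006,0,0,0,0.005,0]]

```text
time_s: 13.93
tool_pos: [0.596, 0.0873, 0.2317]
tool_rot: [179.9, -0.1, 75.0]
force: [2.2, 0.3, -2.3]
grip_width: 0.0193
grasp_force: 35.0
```

```bash
python3 - <<'E'
from h import *
o=get_obs();print(o['wrist_torque'],o['force'],o['grasp_force'])
import pickle
t=look('top');s=look('side');pickle.dump(t,open('top3.pkl','wb'));pickle.dump(s,open('side3.pkl','wb'))
f=lambda c,x,y,w,h,k:cv2.resize(np.ascontiguousarray(c['frame'][y:y+h,x:x+w,::-1]),None,fx=k,fy=k,interpolation=cv2.INTER_CUBIC)
O=np.zeros((600,800,3),np.uint8);O[:300,:800]=f(t,240,120,200,75,4);O[300:,:480]=f(s,220,150,160,100,3)
cv2.imwrite('pics/open.png',O)
v=o['tool_pos'][:2]-np.array([.6295,.2187]);print(np.hypot(*v), np.radians(-86.8)-np.arctan2(v[1],v[0]))
rows((.639,.0375,.226,93.2))
E
```

```text
[ 0.02652622 -0.50518477  0.05085941] [ 2.24850582  0.29004712 -2.31354007] 35.00016689300537
0.13556718607317234 0.3057850251165495
pos [0.5957 0.0872 0.2317] rot [ 1.7997e+02 -4.0000e-02  7.4950e+01] t 14.03 F [ 3.7  0.5 -2.3] w 0.0196
[-0.122, 0.182, 0.019] [0.0, -0.0, -0.101]
```

View pics/open.png

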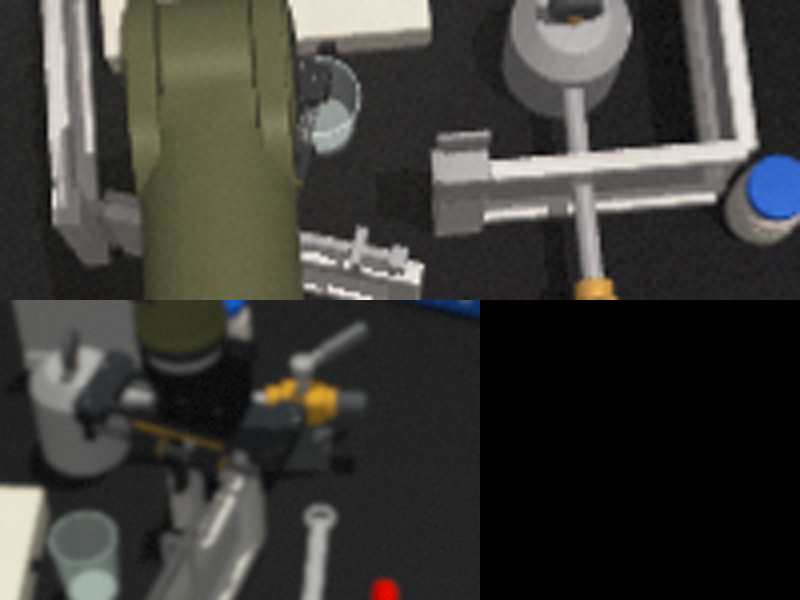

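Gate stands open: free stile top corner at top (345,187); bolt nose withdrawn, lever still diagonal. Last check: lever angle unoccluded from above.

```bash
python3 - <<'E'
from h import *
import pickle
t=pickle.load(open('top3.pkl','rb'))
cv2.imwrite('pics/lev2.png',cv2.resize(np.ascontiguousarray(t['frame'][180:230,370:430,::-1]),None,fx=10,fy=10,interpolation=cv2.INTER_CUBIC))
p=atz(t,345,187,.16);e=p[:2]-np.array([.6295,.2187]);print(p,np.hypot(*e),np.radians(-86.8)-np.arctan2(e[1],e[0]))
E
```

```text
[ 0.56741118 -0.03662906  0.16      ] 0.26276976385673895 0.2943923994943487
```

View pics/lev2.png

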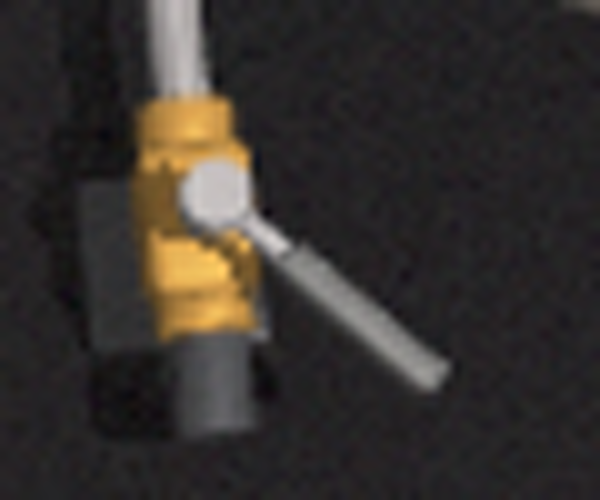

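```bash
python3 - <<'E'
from h import *
import pickle
t=pickle.load(open('top3.pkl','rb'))
f=lambda u,v,z=.14:atz(t,370+u/10,180+v/10,z)
for a,b in (((293,257),(437,380)),((218,194),(437,380))):
    p,q=f(*a),f(*b);e=q-p;print(p,q,np.hypot(e[0],e[1]),np.degrees(np.arctan2(e[1],e[0])),'target -131.8')
E
```

```text
[ 0.50850296 -0.20356834  0.14      ] [ 0.46910369 -0.24626643  0.14      ] 0.058098445642608756 -132.69898631305168 target -131.8
[ 0.52881457 -0.18120193  0.14      ] [ 0.46910369 -0.24626643  0.14      ] 0.08831069759381249 -132.5431719179249 target -131.8
```

Lever within 1° of half open, gate at about 0.30 rad, bolt drawn about 44 mm and held: hand in.

```bash
python3 -c "
from h import *
print(env.sign_off())"
```

```text
the job is handed in; nothing more can be done
None
```

I handed the job in at about 14 s; no verdict came back. By my own measurements the bleed valve is within about 1° of half open, the bolt is drawn back about 44 mm, the gripper holds the gate open at about 0.30 rad, and nothing else on the bench appeared moved in the last pictures.

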